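Clamp a separation column with the ratcheting clamping lever

TASK

Lay the separation column across the two saddles of the column clamp, its middle midway between them, pushed back under the strap until it is fully home against the fences, and let go of it. Then clamp it with the ball-ended lever: it cannot go full circle between the cheeks, so swing it clockwise (seen from above) to screw the nut down, lift it on its spring to bring it back, let it drop into the serrations and swing again, until you feel it go firmly tight and the column is held for having its end nut undone. Do not force it so hard that the tube is crushed, and leave the other things where they are.

Things in the scene. Friction and masses are not known exactly. Their poses are not given: they have to be found in the camera images.
- clamp: Column clamp, fixed: aluminium base plate 125x226x10 mm, two saddles 132 mm apart, one with strap, lever and a U-shaped bracket round them (two cheeks, tops 98 mm above the worktop). Origin: underside, straight below column_seat. y axis: along the seated column, to the saddle with the strap. x axis: from the open loading side (facing the robot) back to the fences.
- column_seat (a point): Where the middle of the tube's axis must come to lie: midway between the saddles, 46 mm above the worktop; axes as the clamp's. The saddles (20 mm wide) lie 66 mm to either side of it in y; between them is free space down to the plate. The white seats reach from 28 mm in front of it (-x) to the fences and fall 6 degrees towards them. The tube does not roll home; it stays where it is let go.
- strap_saddle (a point): Top edge of the fence of the saddle under the strap, 47 mm above the worktop, at clamp x = +4.8, y = +66 mm. Both fences are upright steel faces at x = +4.8 mm, so a tube pushed back against them lies home.
- strap: Steel strap, 63x24x12 mm, reaching forward from the stud over one saddle; its nose ends 5 mm in front (-x) of the seated tube's axis. It moves only straight down, carrying nut and lever, as the nut is turned clockwise: 2.07 mm per rad (13 mm a turn). Origin: on the stud axis at its underside.
- strap_pad (a point): Middle of the underside of the rubber pad at the strap's nose. At the start it is 3 to 4.5 mm higher than the top of a tube lying home (which is 50.8 mm above the worktop), the clamp is open and empty.
- stud_foot (a point): Foot of the vertical stud that carries strap, nut and lever, at clamp x = +36, y = +66 mm. Running the nut takes 4 to 7 N across the arm at the ball. Once the strap is on the column it gets steadily harder, over some 0.5 rad: well clamped at 10 to 14 N at the ball, crushed from about 17 N. Let go, it may spring back by up to 0.1 rad, then the nut holds.
- lever: Adjustable clamping lever: black hub 28 mm across on the stud, 9 mm steel arm rising outwards, red ball. Its own -x axis points from the stud to the ball. The cheeks stop it hard 0.73 rad to either side of the clamp's -x direction. Clockwise from above (the ball going to the clamp's +y) tightens; swung back without lifting it undoes the nut. It starts between mid position and clockwise stop.
- lever_hub (a point): Top of the lever's hub, on the stud axis. Teeth inside the hub sit in a ring of 15 serrations on the nut (0.42 rad apart, about 0.05 rad of play). Lifted 4 mm or more it turns free of the nut; it can rise 8 mm, against 3.5 to 4.5 N. Let down on top of a serration it stays 3.3 mm high; turned on a little, it drops in.
- lever_ball (a point): Centre of the lever's red ball, 25 mm in diameter, 70 mm out from the stud axis. It is 55.5 mm higher than strap_pad when the lever is fully down in the serrations, 58.8 mm when it rests on top of them, and it comes down with the strap. Arm and ball overhang the front of the strap saddle, 85 mm and more above the worktop: bring the column in below them.
- column: Separation column, loose on the worktop: straight beige tube of 9.6 mm diameter with a hexagonal end nut (14 mm across) from 90 to 110 mm either side of its middle; 236 mm long over all, about 0.12 kg. y axis: along it. Origin: on its underside at mid length. Either end may be at the strap.
- column_mid (a point): Middle of the column, on the tube's axis (7.5 mm above the worktop as it lies there at the start).
- wrench_10: Bystander: the larger of two steel open-ended spanners, 128 mm long, loose on the worktop; origin at its middle.
- beaker: Bystander: glass beaker, 56 mm in diameter and 65 mm high, loose; origin at its underside.
- standard_1: Bystander: small brown bottle with a white cap, 28 mm in diameter and 62 mm high, loose, the one nearest the notebook; origin at its underside.
Mind the look-alikes: they are no part of the job. There is more than one size of the column; the job needs the largest.

How it is judged:
On the way:
1. the column lies in both saddles, home against the fences and under the strap, let go of (x of column_mid in the frame of column_seat between -0.003 and 0.003 m and y of column_mid in the frame of column_seat between -0.01 and 0.01 m and z of column_mid in the frame of column_seat between -0.003 and 0.003 m and angle between the y axis of column and the y axis of clamp, either way round below 0.04 rad and contact force between the fingers and column below 0.3 N), for 0.2 s.
At the end, for the whole second after the job is handed in: The column lies home in both saddles (its middle within 3 mm of the seat point across and in height, within 10 mm along, within 0.04 rad of the clamp's y axis), at rest, and the strap presses on it with more than 6 N and less than 45 N (x of column_mid in the frame of column_seat between -0.003 and 0.003 m and y of column_mid in the frame of column_seat between -0.01 and 0.01 m and z of column_mid in the frame of column_seat between -0.003 and 0.003 m and angle between the y axis of column and the y axis of clamp, either way round below 0.04 rad and contact force between strap and column between 6 and 45 N and linear speed of column below 0.01 m/s); the robot touches nothing.
It fails at once if the strap presses on the tube with more than 45 N: the column is crushed (contact force between strap and column above 45 N).
It fails at once if the larger spanner is moved by more than 20 mm (distance of wrench_10 from where it was at the start of the episode above 0.02 m).
It fails at once if the beaker is moved by more than 20 mm (distance of beaker from where it was at the start of the episode above 0.02 m).
It fails at once if the small brown bottle is moved by more than 20 mm (distance of standard_1 from where it was at the start of the episode above 0.02 m).
It also fails if it takes over 72 s, if anything falls off the work surface, if the arm or the gripper's body presses on something with over 40 N, if the wrist force passes 120 N, or if a joint passes its speed limit or range.

ROBOT

A 6-joint arm with a two-finger parallel gripper is mounted at the origin on a cart in front of the work surface, level with it; the furniture and walls round the work are solid. World frame = base frame: x ahead of the robot, y to its left, z up, the work surface at z = 0. Lengths are in m, angles in rad, forces in N, time in s.
With the tool pointing down it reaches from about 0.275 to 0.825 m from the base axis. Payload 4.9 kg.
Tool frame: the origin (TCP) lies midway between the tips of the shut fingers; the grasp point (between the pads) lies 19 mm behind it (bot.grip_depth is the distance from the TCP to the grasp point, in m); y points along the fingers, x is the direction in which the jaws open and shut, and the axes are right-handed (so a half turn about y gives the same grasp; the last joint's range is limited). The gripper opens to 85 mm and grips with 20 to 120 N. Pads are 22 mm wide; open, the fingers measure 114 mm over their backs; the gripper's body (76 mm by 85 mm) begins 54 mm behind the grasp point. The pads swing forward as they close: fully open they stand 13 mm farther back than shut.
Start: joints at [1.151, 0.326, -0.193, 1.052, 0, 1.437], TCP at [0.155, 0.528, 0.231] pointing down, gripper open.
Joint ranges: [-2.65, 2.65], [-0.97, 1.79], [-1.3, 1.35], [-1.93, 2.1], [-1.47, 1.37], [-3.14, 3.14]. Speed limits (rad/s): [2.57, 2.57, 3.14, 3.14, 3.14, 3.14].

INTERFACE

Orientations are given as a unit quaternion [w, x, y, z].
In Python, from cell import bot gives the robot as it stands. Calls block until the motion is done:
- bot.move_pose(position, orientation): joint-space move of the TCP to a pose.
- bot.move_linear(position, speed=0.15, rotation=None, until_force=None): straight line of the TCP; rotation=None keeps the orientation; speed is the mean speed in m/s. With until_force (N) it stops when the force on the tool has changed by that much, and returns True; else False.
- bot.goto_joints(angles): joint-space move.
- bot.set_gripper(opening, grasp_force=None): opening from 0.0 (shut) to 1.0 (fully open); grasp_force is the grip in N (None keeps the last); returns when the fingers have stopped.
- bot.wait(seconds).
- bot.solve_ik(position, orientation): joint angles nearest the present ones, or None.
- bot.camera(name): name is "scene" or "top"; returns the picture (480x640x3 uint8, red, green, blue); there is no depth.
- bot.calibration(name): a dict with "mtx" (3x3 intrinsics, pixels), "extrinsics" (4x4, takes a point from world to camera coordinates). Camera axes: x right, y down, z forward; pixel columns grow to the right and rows downward; lengths in m; the calibration is good to about 2 mm. A picture is of the moment at which its call begins. calibration takes no time and is no camera call.
A pose or a line that the arm cannot do raises bot.PlanningError and nothing moves.
- bot.close_job(): hands the job in, once; it reports no verdict.
Trained networks look in the newest picture that a camera, given by its name, has taken for a name from the list of things; names that differ only in an ending like _2 or _b are one class to them, and where a whole thing is asked for, a point or a joint stands for the part that bears it (a point fixed in the world has none). Each returns a list of dicts, best first, with "confidence" (0 to 1); they miss things now and then, are a little off and sometimes report something else, mostly with a low value. They report only what shows in the picture. A call takes as long as a camera call. They do not tell look-alikes from the thing itself.
- bot.search_frame(camera, thing): "bbox" ([left, top, width, height] in pixels, round what is visible of it).
Readings, each from a call of its own:
- bot.read_clock(): time.
- bot.read_joint_positions(): joint angles.
- bot.read_joint_vel(): joint speeds.
- bot.read_joint_efforts(): joint torques, N m.
- bot.read_position(): TCP position.
- bot.read_tool_rot(): TCP orientation.
- bot.read_ft_force(): force on the tool from outside, world axes, zero at the start.
- bot.read_moment(): the same for the moment, N m.
- bot.read_gripper_width(): opening from 0.0 (shut) to 1.0 (fully open).
Only numpy, scipy, OpenCV 4.12 (cv2) and the standard library are available. Lean on these libraries where they do the work, as an engineer would, in place of code of your own. Each camera call takes 0.05 s, during which the arm holds its last target.

## Working session

There is one attempt and no reset: what is moved stays moved. The work goes in short steps, each a Python script; the robot and the scene stay as the last script left them, time stands still between calls to the robot, and variables do not carry over. Pictures are saved under pics/ and viewed, and the job is handed in when it is done.

```bash
ls; mkdir -p pics; python3 - <<'E'
from cell import bot
import cv2
for n in("scene","top"):
    im=bot.camera(n); cv2.imwrite(f"pics/{n}0.png",im[:,:,::-1])
    c=bot.calibration(n); print(n,c)
    for t in("clamp","column","lever_ball","lever_hub","column_mid","strap","strap_pad","stud_foot","strap_saddle","wrench_10","beaker","standard_1"):
        print(t,[(r['bbox'],round(r['confidence'],2)) for r in bot.search_frame(n,t)][:4])
print(bot.read_clock(),bot.read_tool_rot(),bot.grip_depth)
E
```

```text
pics
scene {'mtx': array([[573.8284889 ,   0.        , 316.69688719],
       [  0.        , 573.8284889 , 234.16660395],
       [  0.        ,   0.        ,   1.        ]]), 'extrinsics': array([[ 0.61693042, -0.78679378,  0.01877249, -0.39050004],
       [-0.5887695 , -0.47722382, -0.65238631,  0.38778184],
       [ 0.52225217,  0.39142429, -0.75765408,  1.09153225],
       [ 0.        ,  0.        ,  0.        ,  1.        ]])}
clamp [([253.9, 192.7, 102.8, 95.3], 0.93)]
column [([273.4, 323.8, 91.2, 49.9], 0.93), ([404.9, 380.5, 20.1, 77.9], 0.65)]
lever_ball [([260.2, 202.7, 35.4, 10.3], 0.5)]
lever_hub [([256.6, 202.1, 37.5, 13.8], 0.59)]
column_mid [([402.5, 377.2, 24.2, 81.4], 0.77), ([268.7, 326.2, 97.5, 49.6], 0.65), ([199.8, 267.4, 57.2, 28.3], 0.65)]
strap [([260.4, 201.1, 37.0, 25.4], 0.28)]
strap_pad []
stud_foot [([256.5, 192.6, 99.4, 95.1], 0.73), ([257.6, 200.5, 39.6, 23.6], 0.6)]
strap_saddle [([258.6, 192.1, 99.9, 95.3], 0.72)]
wrench_10 [([367.5, 325.0, 53.8, 21.3], 0.74), ([258.8, 198.6, 36.4, 25.2], 0.26)]
beaker [([426.5, 237.4, 27.3, 35.4], 0.92)]
standard_1 [(
[... 555 characters left out ...]
 301.6, 42.4, 44.7], 0.73), ([244.8, 307.9, 64.1, 14.2], 0.7)]
lever_ball [([258.3, 219.6, 24.8, 38.2], 0.47), ([401.9, 262.1, 50.6, 20.8], 0.39)]
lever_hub [([260.0, 217.3, 24.9, 39.5], 0.6)]
column_mid [([334.9, 316.8, 98.7, 12.6], 0.95), ([241.3, 310.7, 66.9, 12.8], 0.7), ([459.5, 299.1, 45.3, 47.2], 0.53)]
strap [([258.3, 217.4, 25.1, 39.6], 0.74)]
strap_pad [([257.8, 218.1, 24.9, 38.4], 0.61)]
stud_foot []
strap_saddle [([258.1, 211.3, 96.1, 54.7], 0.89), ([171.9, 190.3, 14.8, 18.6], 0.17)]
wrench_10 [([404.1, 265.6, 46.4, 12.8], 0.58)]
beaker [([404.8, 163.2, 24.9, 26.7], 0.77)]
standard_1 [([174.1, 193.7, 14.9, 11.8], 0.45)]
1.3 [-0.56610823  0.56613142  0.42367613 -0.42369237] 0.0187
```

```bash
python3 - <<'E'
import cv2
a=cv2.imread("pics/scene0.png"); cv2.imwrite("pics/s_crop.png",cv2.resize(a[150:470,180:460],None,fx=1.85,fy=1.85,interpolation=cv2.INTER_CUBIC))
a=cv2.imread("pics/top0.png"); cv2.imwrite("pics/t_crop.png",cv2.resize(a[150:360,160:520],None,fx=2.2,fy=2.2,interpolation=cv2.INTER_CUBIC))
cv2.imwrite("pics/t_clamp.png",cv2.resize(a[200:280,240:370],None,fx=6,fy=6,interpolation=cv2.INTER_CUBIC))
E
```

```text
(no output)
```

View pics/scene0.png

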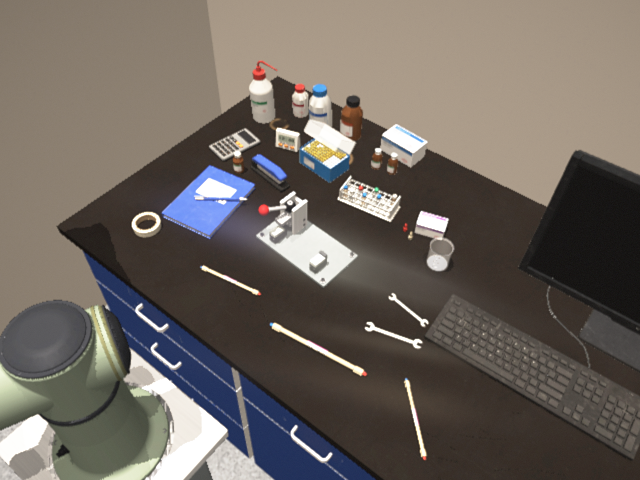

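View pics/t_crop.png

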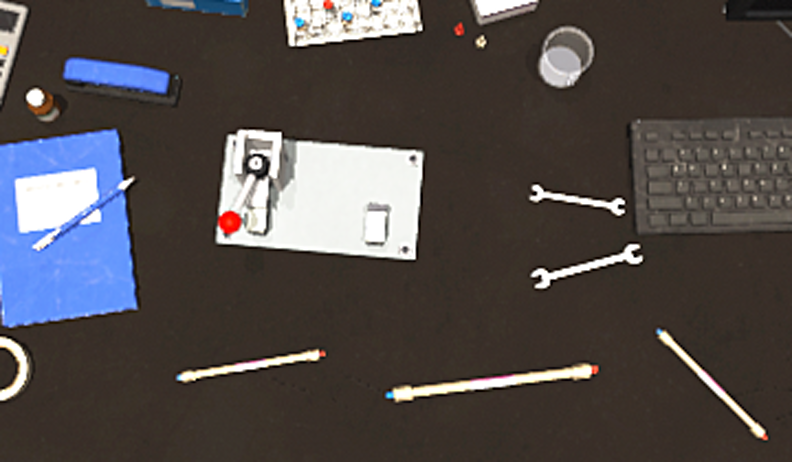

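View pics/t_clamp.png

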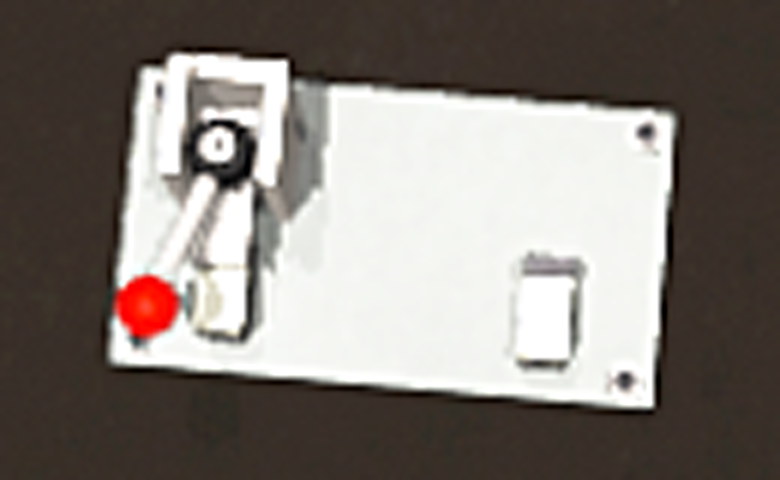

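View pics/s_crop.png

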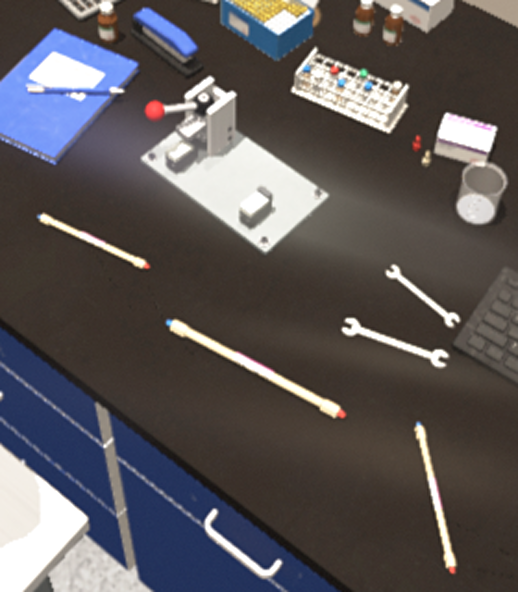

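```bash
cat > h.py <<'E'
import numpy as np, cv2
from scipy.optimize import least_squares
from cell import bot
CAL={n:bot.calibration(n) for n in("scene","top")}
def proj(n,P):
    c=CAL[n];P=np.atleast_2d(P);q=P@c["extrinsics"][:3,:3].T+c["extrinsics"][:3,3]
    q=q@c["mtx"].T;return q[:,:2]/q[:,2:]
def ray(n,uv):
    c=CAL[n];R=c["extrinsics"][:3,:3];t=c["extrinsics"][:3,3]
    o=-R.T@t;d=R.T@np.linalg.inv(c["mtx"])@np.array([uv[0],uv[1],1.]);return o,d/np.linalg.norm(d)
def atz(n,uv,z):
    o,d=ray(n,uv);return o+d*(z-o[2])/d[2]
def tri(uvs):
    A=np.zeros((3,3));b=np.zeros(3)
    for n,uv in uvs.items():
        o,d=ray(n,uv);M=np.eye(3)-np.outer(d,d);A+=M;b+=M@o
    return np.linalg.solve(A,b)
def edge(gray,p,q,w=5,m=30):
    p,q=np.float64(p),np.float64(q);d=q-p;nn=np.array([-d[1],d[0]])/np.linalg.norm(d)
    s=np.arange(-w,w+.01,.1);pts=[]
    for f in np.linspace(.1,.9,m):
        c=p+f*d;L=(c+s[:,None]*nn).astype(np.float32)
        v=cv2.remap(gray,L[:,0][None],L[:,1][None],cv2.INTER_LINEAR)[0]
        v=cv2.GaussianBlur(v[None],(0,0),5)[0]
        g=np.abs(np.gradient(v));k=g.argmax()
        if g[k]>.5: pts.append(c+s[k]*nn)
    return np.array(pts)
E
python3 - <<'E'
from h import *
top=cv2.imread("pics/top0.png").astype(np.float32).mean(2);sc=cv2.imread("pics/scene0.png").astype(np.float32).mean(2)
T=np.array([(140,66),(677,115),(655,410),(110,362)])/6.+[240,200]
P=[atz("top",t,.01) for t in T]
for p in P: print(p.round(4), proj("scene",p).round(1))
print([np.linalg.norm(P[i]-P[(i+1)%4]) for i in range(4)])
# red ball
for n in("top","scene"):
    im=cv2.imread(f"pics/{n}0.png").astype(int);m=(im[:,:,2]>110)&(im[:,:,1]<70)&(im[:,:,0]<70)
    k,l,st,ce=cv2.connectedComponentsWithStats(m.astype(np.uint8))
    for i in range(1,k):
        if st[i,4]>10: print(n,st[i],ce[i])
    # column mask
    m=(im[:,:,2]>130)
    k,l,st,ce=cv2.connectedComponentsWithStats(m.astype(np.uint8))
    for i in range(1,k):
        if 60<st[i,4]<3000 and ((n=="top" and st[i,1]>280) or n=="scene" and st[i,1]>260): print(n,st[i],ce[i],cv2.minAreaRect(np.argwhere(l==i)[:,::-1].astype(np.float32)))
E
```

```text
[0.6692 0.1145 0.01  ] [[290.5 208. ]]
[ 0.6513 -0.1118  0.01  ] [[358.  255.4]]
[ 0.5264 -0.1035  0.01  ] [[323.6 286.7]]
[0.5433 0.1222 0.01  ] [[255.4 235.4]]
[np.float64(0.22694720308474775), np.float64(0.12513978838096207), np.float64(0.22639665312492435), np.float64(0.1261329371509974)]
top [242  64  11  10  24] [246.16666667  69.125     ]
top [162  66  12  13  84] [167.69047619  71.98809524]
top [116  82  22  21 199] [124.68844221  92.08542714]
top [366 160   5   6  17] [368.52941176 162.88235294]
top [259 246  11  11  79] [263.93670886 250.49367089]
top [459 300  50  50 254] [483.80708661 324.83858268] ((484.00006103515625, 325.0000305175781), (67.88224792480469, 4.242639541625977), 45.0)
top [144 303  29  29 351] [157.85470085 317.13675214] ((158.0, 317.0), (28.0, 28.0), 90.0)
top [241 309  67  15 245] [273.83673469 315.6122449 ] ((273.9459228515625, 315.6756591796875), (4.603171348571777, 67.07478332519531), 80.53767395019531)
top [338 315  94  18 456] [384.45394737 323.20394737] ((384.6524353027344, 323.2342529296875), (6.457149505615234, 93.76958465576172), 82.96205902099
[... 1208 characters left out ...]
scene [365 322  58  27 318] [393.07861635 334.84591195] ((393.2132568359375, 334.72137451171875), (59.13021469116211, 9.819031715393066), 19.50244903564453)
scene [151 342  31  28 190] [163.73157895 357.99473684] ((164.6674041748047, 356.50787353515625), (34.458641052246094, 11.32978630065918), 39.559669494628906)
scene [   0  363   64   51 1112] [ 15.58543165 390.71672662] ((31.5, 388.0), (63.0, 50.0), 0.0)
scene [404 379  23  81 374] [415.32620321 419.36096257] ((415.0, 419.0), (82.45416259765625, 5.840502738952637), 76.75948333740234)
scene [290 425  43  39 277] [308.48736462 446.93140794] ((309.5032043457031, 444.3848876953125), (47.79279327392578, 13.566244125366211), 38.45370864868164)
```

```bash
python3 - <<'E'
import cv2
a=cv2.imread("pics/scene0.png")
cv2.imwrite("pics/s_clamp.png",cv2.resize(a[188:288,248:362],None,fx=6,fy=6,interpolation=cv2.INTER_CUBIC))
a=cv2.imread("pics/top0.png")
cv2.imwrite("pics/t_col.png",cv2.resize(a[305:345,325:445],None,fx=6,fy=6,interpolation=cv2.INTER_CUBIC))
E
```

```text
(no output)
```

View pics/s_clamp.png

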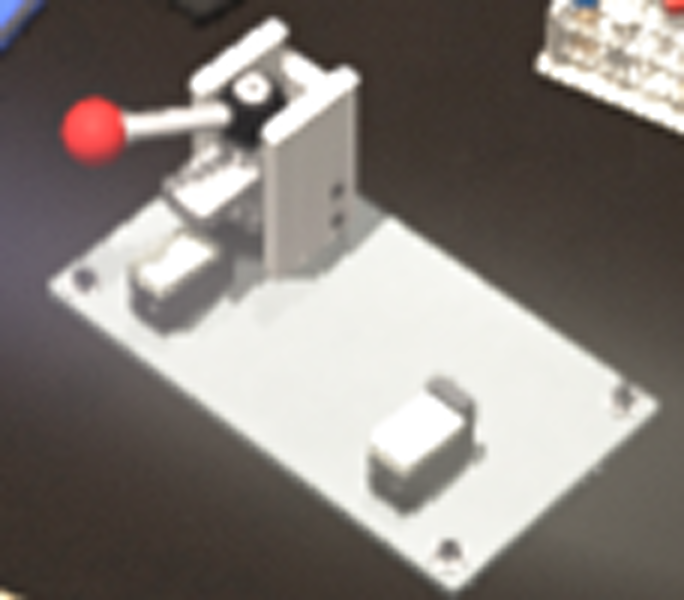

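View pics/t_col.png

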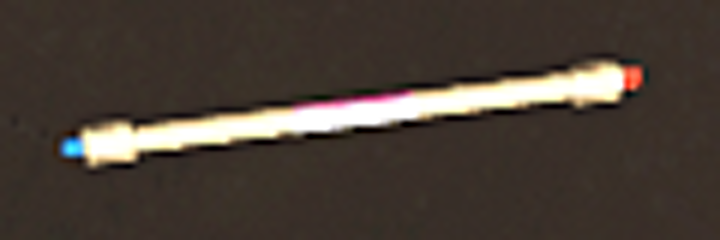

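```bash
cat > fit.py <<'E'
from h import *
def cp(n,pts):
    o=np.array([240,200]) if n=="top" else np.array([248,188]); return (np.array(pts)+.5)/6-.5+o
g={n:cv2.imread(f"pics/{n}0.png").astype(np.float32).mean(2) for n in("top","scene")}
# plate corner order: back+y, back-y, front-y, front+y
PC={"top":cp("top",[(140,66),(677,115),(655,410),(110,362)]),"scene":cp("scene",[(245,125),(658,405),(455,592),(50,288)])}
E_={n:[edge(g[n],PC[n][i],PC[n][(i+1)%4]) for i in range(4)] for n in PC}
S={"top":cp("top",[(518,270),(577,276),(570,367),(515,362)]),"scene":cp("scene",[(430,393),(470,428),(400,468),(375,443)])}
seat=np.array([(4.8,-56,40.7),(4.8,-76,40.7),(-28,-76,44.1),(-28,-56,44.1)])/1e3
HUB={"top":cp("top",[(217,145)]),"scene":cp("scene",[(254,88)])}
BALL={"top":np.array([[263.94,250.49]]),"scene":cp("scene",[(94,130)])}
def W(p,q):
    c,s=np.cos(p[2]),np.sin(p[2]);q=np.atleast_2d(q);return np.c_[p[0]+c*q[:,0]-s*q[:,1],p[1]+s*q[:,0]+c*q[:,1],q[:,2]]
def res(p,parts=False):
    out={}
    ox,oy=p[3:5]
    pl=np.array([(ox+.0625,oy+.113,.01),(ox+.0625,oy-.113,.01),(ox-.0625,oy-.113,.01),(ox-.0625,oy+.113,.01)])
    for n in("top","scene"):
        c=proj(n,W(p,pl))
        for i in range(4):
            if n=="scene" and i in(0,3) : continue
            a,b=c[i],c[(i+1)%4];d=(b-a)/np.linalg.norm(b-a)
            r=(E_[n][i]-a)@np.array([-d[1],d[0]])
            out[n+"edge%d"%i]=np.array([np.median(r)*2,np.median(np.abs(r))*0, np.median(r[:len(r)//2])-np.median(r[len(r)//2:])])
        out[n+"seat"]=(proj(n,W(p,seat))-S[n]).ravel()*.7
        out[n+"hub"]=(proj(n,W(p,[.036,.066,p[5]]))-HUB[n]).ravel()
        out[n+"ball"]=(proj(n,W(p,[.036-.07*np.cos(p[6]),.066+.07*np.sin(p[6]),p[7]]))-BALL[n]).ravel()
    return out if parts else np.concatenate(list(out.values()))
p0=[.6,.005,.07,0,0,.1,.4,.11]
r=least_squares(res,p0,loss="soft_l1")
if __name__=="__main__":
    print(r.x.round(4))
    for k,v in res(r.x,True).items(): print(k,v.round(2))
    np.save("clamp.npy",r.x)
    # column: ends
    t=lambda x,y:(np.array([x,y])+.5)/6-.5+np.array([325,305])
    a=atz("top",t(83+0,148),.0075);b=atz("top",t(625,79),.0075)
    a2=atz("top",t(62,150),.0075);b2=atz("top",t(643,77),.0075)
    print(a,b,np.linalg.norm(a-b),(a+b)/2, np.linalg.norm(a2-b2),(a2+b2)/2)
    m=(a+b)/2; print(proj("scene",m), proj("scene",[a,b]))
    print(np.arctan2(*(a-b)[[1,0]]))
E
python3 fit.py
```

```text
[ 0.5761  0.0075 -0.0699  0.0223  0.0011  0.1029  0.3008  0.115 ]
topedge0 [-0.77  0.   -0.34]
topedge1 [ 0.28  0.   -0.06]
topedge2 [-0.02  0.   -0.12]
topedge3 [-0.16  0.   -0.17]
topseat [ 0.95  0.88 -0.22  0.66 -0.17 -0.81  0.49 -0.71]
tophub [0.64 0.25]
topball [-0.01  0.02]
sceneedge1 [-0.5  0.   0. ]
sceneedge2 [-0.79  0.   -0.15]
sceneseat [-0.44  0.15 -0.63 -0.73  0.93 -0.29 -0.65 -0.65]
scenehub [-0.11 -0.15]
sceneball [ 0. -0.]
[ 0.37723248 -0.07867467  0.0075    ] [ 0.40793688 -0.29908638  0.0075    ] 0.2225400658738486 [ 0.39258468 -0.18888052  0.0075    ] 0.23849543689915328 [ 0.39258063 -0.18830454  0.0075    ]
[[316.908231   348.22322067]] [[272.82223043 325.06299464]
 [363.61437933 372.75992028]]
1.70921035090149
```

```bash
cat >> h.py <<'E'
from scipy.spatial.transform import Rotation as Ro
CL=np.load("clamp.npy")
def q_of(ang):  # tool down, jaw dir at world angle ang
    d=np.array([np.cos(ang),np.sin(ang),0]);y=np.array([0,0,-1.]);R=np.c_[d,y,np.cross(d,y)]
    q=Ro.from_matrix(R).as_quat();return [q[3],q[0],q[1],q[2]]
def C(x,y,z,p=None):
    p=CL if p is None else p;c,s=np.cos(p[2]),np.sin(p[2]);return np.array([p[0]+c*x-s*y,p[1]+s*x+c*y,z])
E
python3 - <<'E'
from h import *
a=1.7092-np.pi/2; m=np.array([.3926,-.1886,.0075]);u=np.array([-np.sin(a),np.cos(a),0])
print(a,CL[2],bot.read_joint_positions())
g=m-.015*u
for da in(0,np.pi):
  for pos,an in((g+[0,0,.1],a),(C(-.075,-.015,.15),CL[2]),(C(0,-.015,.04),CL[2])):
    print(da,bot.solve_ik(pos,q_of(an+da)))
  for ph in(-.7,0,.7):
    print(ph,bot.solve_ik(C(.036-.07*np.cos(ph),.066+.07*np.sin(ph),.102),q_of(CL[2]+np.pi/2-ph+da)))
print(C(0,0,.046))
E
```

```text
0.1384036732051035 -0.0699028317860944 [ 1.15079207e+00  3.26198114e-01 -1.92600100e-01  1.05203414e+00
 -1.74777737e-05  1.43663536e+00]
0 [-0.64250439  0.26867237 -0.63386343  0.66826052  0.          0.78988826]
0 [-0.15211062  0.30889691 -0.4427042   0.81919522  0.          1.48858854]
0 [-0.14130489  0.56388704 -0.35996782  0.64694146  0.          1.49939427]
-0.7 [-0.07884124  0.46379813 -0.34204833  0.76494987  0.         -0.70893841]
0 [ 0.00387255  0.44963367 -0.36609645  0.75506621  0.          0.07377538]
0.7 [ 0.08054322  0.49279702 -0.29216638  0.78583292  0.          0.85044605]
3.141592653589793 [-0.64250439  0.26867237 -0.63386343  0.66826052  0.         -2.35170439]
3.141592653589793 [-0.15211062  0.30889691 -0.4427042   0.81919522  0.         -1.65300412]
3.141592653589793 [-0.14130489  0.56388704 -0.35996782  0.64694146  0.         -1.64219838]
-0.7 [-0.07884124  0.46379813 -0.34204833  0.76494987  0.          2.43265424]
0 [ 0.00387255  0.44963367 -0.36609645  0.75506621  0.         -3.06781727]
0.7 [ 0.08054322  0.49279702 -0.29216638  0.78583292  0.         -2.2911466 ]
[0.57607925 0.00750439 0.046     ]
```

```bash
python3 - <<'E'
from h import *
a=1.7092-np.pi/2; m=np.array([.3926,-.1886,.0]);u=np.array([-np.sin(a),np.cos(a),0])
g=m-.015*u
bot.move_pose(g+[0,0,.14],q_of(a))
bot.set_gripper(.5)
bot.move_linear(g+[0,0,.002],speed=.2,until_force=8)
print(bot.read_position(),bot.read_ft_force())
print(bot.set_gripper(0,30),bot.read_gripper_width(),bot.read_ft_force())
bot.move_linear(g+[0,0,.12],speed=.2)
print(bot.read_gripper_width(),bot.read_ft_force(),bot.read_clock())
for n in("top","scene"): cv2.imwrite(f"pics/{n}1.png",bot.camera(n)[:,:,::-1])
E
```

```text
[ 0.39510439 -0.20378689  0.00251305] [ 0.55543107  0.49520873 -0.06707186]
False 0.09484934510510448 [-0.14626699  0.26281747  7.11553904]
0.0901273722400505 [-0.03432532  0.72887557 -1.61236677] 6.5083
```

View pics/scene1.png

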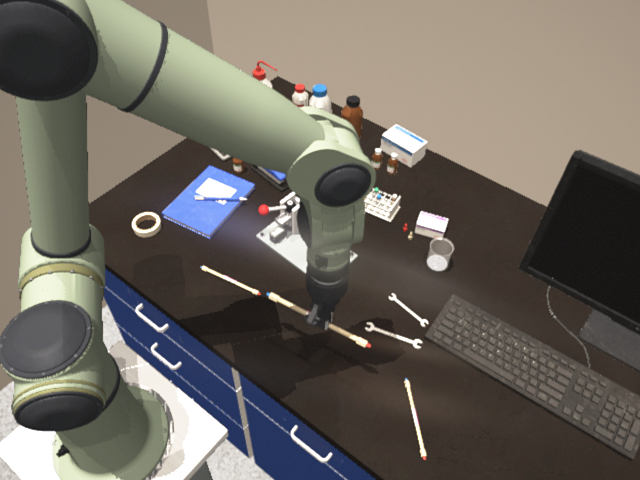

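View pics/top1.png

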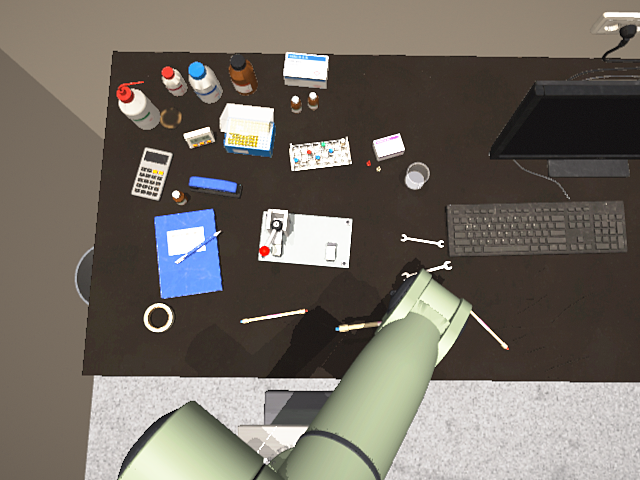

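```bash
python3 - <<'E'
from h import *
a=1.7092-np.pi/2; m=np.array([.3926,-.1886,.1255]);u=np.array([-np.sin(a),np.cos(a),0])
for n in("top","scene"):
    for s in(.118,.1,-.1,-.118): print(n,s,proj(n,m+s*u).round(1))
im=cv2.imread("pics/scene1.png");cv2.imwrite("pics/s1c.png",cv2.resize(im[280:360,250:380],None,fx=6,fy=6,interpolation=cv2.INTER_CUBIC))
im=cv2.imread("pics/top1.png");cv2.imwrite("pics/t1c.png",cv2.resize(im[300:350,320:400],None,fx=8,fy=8,interpolation=cv2.INTER_CUBIC))
E
```

```text
top 0.118 [[336.  328.5]]
top 0.1 [[344.  327.5]]
top -0.1 [[432.8 316.2]]
top -0.118 [[440.7 315.2]]
scene 0.118 [[267.7 292.6]]
scene 0.1 [[275.1 296.3]]
scene -0.1 [[363.2 340.9]]
scene -0.118 [[371.7 345.2]]
```

View pics/s1c.png

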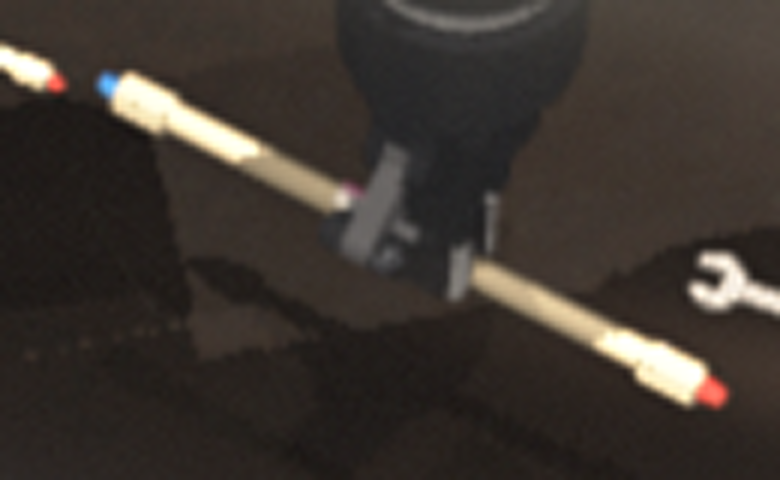

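View pics/t1c.png

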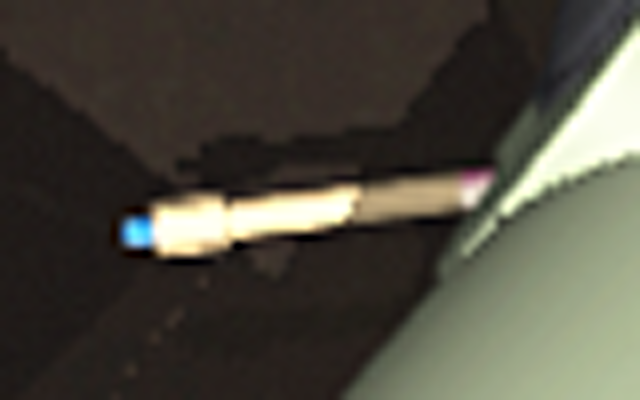

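```bash
python3 - <<'E'
from h import *
q=q_of(CL[2])
bot.move_pose(C(-.085,-.0175,.13),q)
bot.move_linear(C(-.085,-.0175,.0450),speed=.2)
f0=bot.read_ft_force();print(f0)
print(bot.move_linear(C(-.036,-.0175,.0450),speed=.15,until_force=4))
for n in("top","scene"): cv2.imwrite(f"pics/{n}2.png",bot.camera(n)[:,:,::-1])
print(bot.read_ft_force()-f0,bot.read_position(),bot.read_clock())
for n in("top","scene"):
    for y in(.118,.1,-.1,-.118): print(n,y,proj(n,C(-.036,y,.0505)).round(1))
im=cv2.imread("pics/scene2.png");cv2.imwrite("pics/s2c.png",cv2.resize(im[188:308,225:355],None,fx=5,fy=5,interpolation=cv2.INTER_CUBIC))
im=cv2.imread("pics/top2.png");cv2.imwrite("pics/t2c.png",cv2.resize(im[200:280,240:370],None,fx=6,fy=6,interpolation=cv2.INTER_CUBIC))
E
```

```text
[-0.23168828 -0.56819163 -1.6956783 ]
True
[-0.11721593  0.09405313  0.25959883] [ 0.49514597 -0.00448132  0.04406903] 8.3833
top 0.118 [[254.  255.8]]
top 0.1 [[261.4 256.4]]
top -0.1 [[344.  263.3]]
top -0.118 [[351.5 263.9]]
scene 0.118 [[254.  222.2]]
scene 0.1 [[259.2 226. ]]
scene -0.1 [[321.1 271.2]]
scene -0.118 [[327.1 275.6]]
```

View pics/s2c.png

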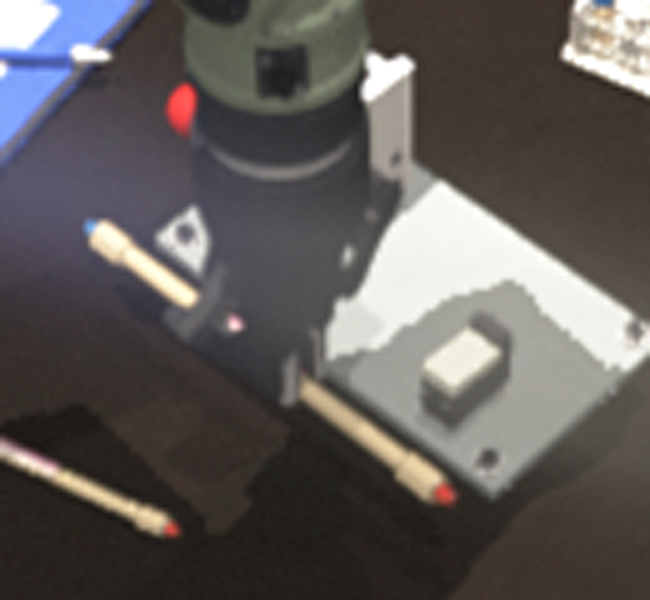

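View pics/t2c.png

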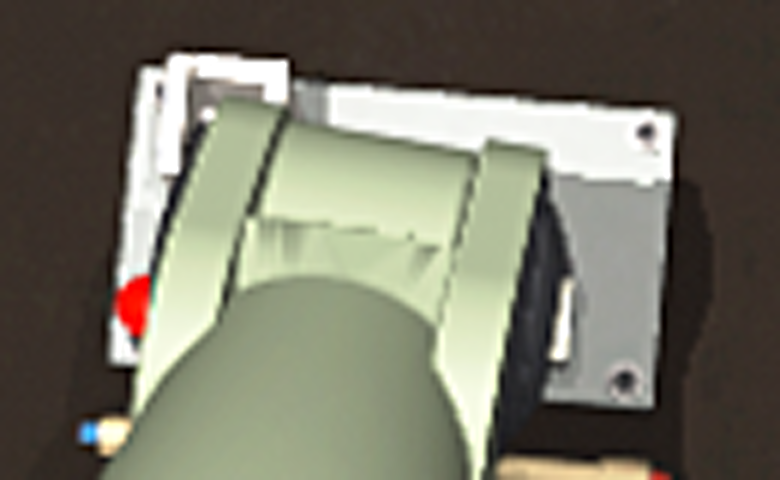

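```bash
python3 - <<'E'
from h import *
bot.move_linear(C(-.040,-.0175,.0450),speed=.1)
bot.wait(.1);p=bot.read_position();print(p-C(-.040,-.0175,.0450),bot.read_ft_force(),bot.read_clock())
for n in("top","scene"): cv2.imwrite(f"pics/{n}3.png",bot.camera(n)[:,:,::-1])
for n in("top","scene"):
    for y in(.118,-.118): print(n,y,proj(n,C(-.040,y,.0505)).round(1))
im=cv2.imread("pics/scene3.png");cv2.imwrite("pics/s3c.png",cv2.resize(im[188:308,225:355],None,fx=5,fy=5,interpolation=cv2.INTER_CUBIC))
E
```

```text
[-0.00154703  0.00023458 -0.00035563] [-2.81881745e-01 -1.23060456e-03 -1.93317762e+00] 9.0333
top 0.118 [[253.8 257.4]]
top -0.118 [[351.3 265.6]]
scene 0.118 [[252.9 223.1]]
scene -0.118 [[325.9 276.6]]
```

View pics/s3c.png

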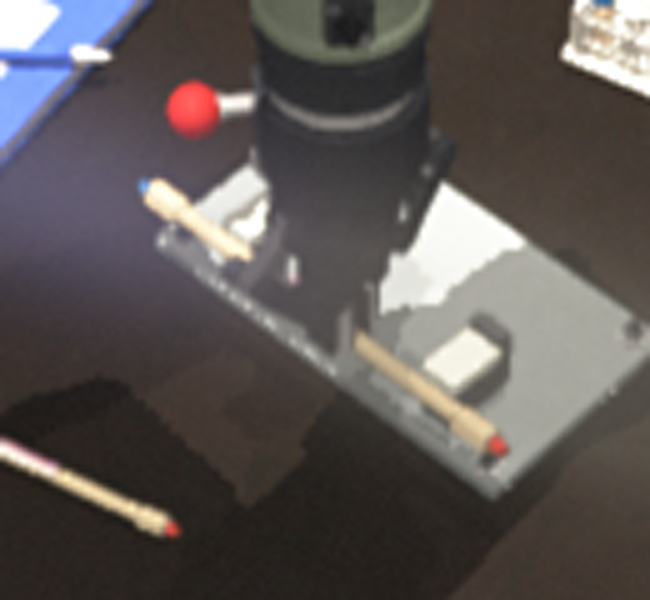

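```bash
python3 - <<'E'
from h import *
print(bot.move_linear(C(-.007,-.0175,.0424),speed=.06,until_force=8))
bot.wait(.2);print(bot.read_position()-C(-.007,-.0175,.0424),bot.read_ft_force())
print(bot.move_linear(C(.010,-.0175,.0407),speed=.02,until_force=6))
print(bot.read_position(),bot.read_ft_force(),bot.read_moment())
p=np.array(bot.read_position());c,s=np.cos(CL[2]),np.sin(CL[2]);d=p[:2]-CL[:2];print("clampxy",c*d[0]+s*d[1],-s*d[0]+c*d[1],p[2],bot.read_clock())
for n in("top","scene"): cv2.imwrite(f"pics/{n}4.png",bot.camera(n)[:,:,::-1])
im=cv2.imread("pics/scene4.png");cv2.imwrite("pics/s4c.png",cv2.resize(im[188:308,225:355],None,fx=5,fy=5,interpolation=cv2.INTER_CUBIC))
E
```

```text
True
[-0.01948059  0.0013835   0.00180974] [ 2.91153797 -0.10464916  5.73914879]
True
[ 0.54843711 -0.00808651  0.04418155] [-0.75172002 -1.16445468  4.97747174] [0.01260182 0.10156185 0.04456103]
clampxy -0.026485663805832508 -0.01748351301964102 0.0441815478756518 10.125
```

View pics/s4c.png

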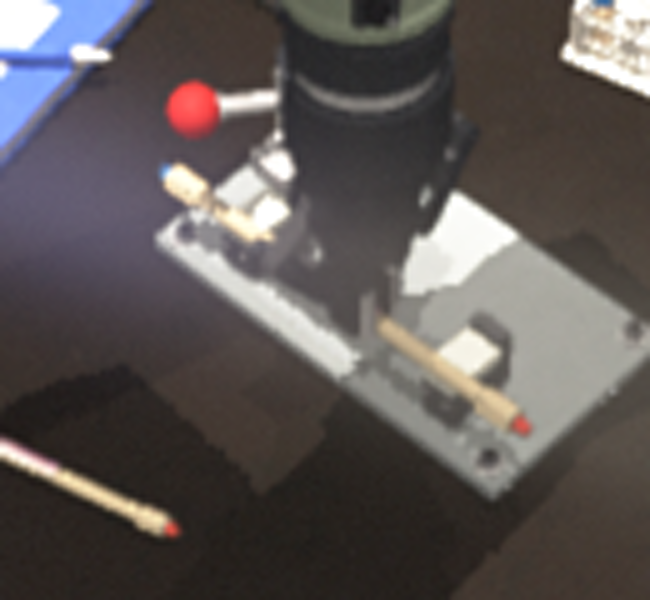

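```bash
python3 - <<'E'
from h import *
for z in(.0445,.045,.0455,.046,.0465,.047):
    bot.move_linear(C(-.0265,-.0175,z),speed=.02);bot.wait(.1)
    print(z,bot.read_position()[2],bot.read_ft_force().round(2))
print(bot.read_clock())
E
```

```text
0.0445 0.04434803875515647 [-0.05  0.14  1.83]
0.045 0.04467429823533092 [ 0.18 -0.35 -1.81]
0.0455 0.04550645535616937 [-0.16  0.46 -1.21]
0.046 0.046025313211198626 [-0.02 -0.2  -1.35]
0.0465 0.046497823257900986 [-0.71  0.38 -1.39]
0.047 0.04698835925826211 [-0.83  0.22 -1.87]
12.325
```

```bash
python3 - <<'E'
from h import *
bot.move_linear(C(-.0265,-.0175,.0459),speed=.03)
def st(m):
    p=np.array(bot.read_position());c,s=np.cos(CL[2]),np.sin(CL[2]);d=p[:2]-CL[:2];print(m,"clamp",(c*d[0]+s*d[1]).round(4),(-s*d[0]+c*d[1]).round(4),p[2].round(4),bot.read_ft_force().round(2),bot.read_moment().round(3))
print(bot.move_linear(C(-.007,-.0175,.0438),speed=.03,until_force=8))
st(1);bot.wait(.1);st(2)
print(bot.move_linear(C(.010,-.0175,.0425),speed=.02,until_force=6))
st(3);print(bot.read_clock())
for n in("top","scene"): cv2.imwrite(f"pics/{n}5.png",bot.camera(n)[:,:,::-1])
im=cv2.imread("pics/scene5.png");cv2.imwrite("pics/s5c.png",cv2.resize(im[188:308,225:355],None,fx=5,fy=5,interpolation=cv2.INTER_CUBIC))
E
```

```text
False
1 clamp -0.0072 -0.0175 0.0437 [ 0.21  0.11 -1.41] [-0.008 -0.021 -0.035]
2 clamp -0.0073 -0.0175 0.0437 [ 0.06 -0.03 -1.72] [-0.027  0.039 -0.004]
True
3 clamp -0.0 -0.0175 0.0424 [ 0.44 -0.87 -1.13] [-0.091 -0.068 -0.033]
14.0
```

View pics/s5c.png

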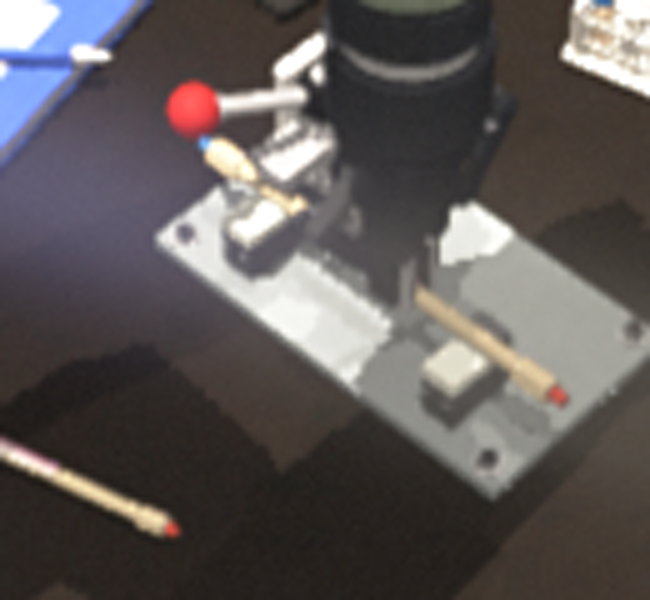

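```bash
python3 - <<'E'
from h import *
def st(m):
    p=np.array(bot.read_position());c,s=np.cos(CL[2]),np.sin(CL[2]);d=p[:2]-CL[:2];print(m,"clamp",(c*d[0]+s*d[1]).round(4),(-s*d[0]+c*d[1]).round(4),p[2].round(4),bot.read_ft_force().round(2),bot.read_moment().round(3))
for x in (0.0005,.0015,.0025,.0035,.0045):
    bot.move_linear(C(x,-.0175,.0425),speed=.02);bot.wait(.1);st(x)
    if bot.read_ft_force()[0]<-6: break
E
```

```text
0.0005 clamp 0.0004 -0.0175 0.0424 [-0.04  0.72 -1.48] [0.01  0.    0.007]
0.0015 clamp 0.0005 -0.0175 0.0423 [-4.77 -0.42  0.91] [ 0.014  0.879 -0.022]
0.0025 clamp 0.0006 -0.0175 0.0422 [-7.26  0.54  2.75] [-0.014  1.453  0.015]
```

```bash
python3 - <<'E'
from h import *
def st(m):
    p=np.array(bot.read_position());c,s=np.cos(CL[2]),np.sin(CL[2]);d=p[:2]-CL[:2];print(m,"clamp",(c*d[0]+s*d[1]).round(4),(-s*d[0]+c*d[1]).round(4),p[2].round(4),bot.read_ft_force().round(2),bot.read_moment().round(3))
bot.move_linear(C(.0020,-.0175,.0416),speed=.02);bot.wait(.1);st(0)
bot.set_gripper(.12);st(1)
bot.set_gripper(.5);st(2)
bot.move_linear(C(0,-.0175,.16),speed=.2)
print(bot.read_clock())
bot.move_pose(C(-.15,-.1,.25),q_of(CL[2]))
for n in("top","scene"): cv2.imwrite(f"pics/{n}6.png",bot.camera(n)[:,:,::-1])
im=cv2.imread("pics/scene6.png");cv2.imwrite("pics/s6c.png",cv2.resize(im[188:298,240:360],None,fx=5,fy=5,interpolation=cv2.INTER_CUBIC))
im=cv2.imread("pics/top6.png");cv2.imwrite("pics/t6c.png",cv2.resize(im[200:280,240:370],None,fx=6,fy=6,interpolation=cv2.INTER_CUBIC))
print(bot.read_clock())
for n in("top","scene"):
    for y in(.118,.11,.09,-.09,-.11,-.118): print(n,y,proj(n,C(0,y,.046)).round(1))
E
```

```text
0 clamp 0.0005 -0.0175 0.0415 [-6.33 -0.23  3.11] [0.02  1.307 0.003]
1 clamp 0.001 -0.0175 0.0414 [-5.17 -0.06  1.28] [ 0.025  1.161 -0.005]
2 clamp 0.0027 -0.0175 0.0419 [-0.3   0.34 -0.7 ] [-0.042 -0.037  0.001]
16.875
17.7667
top 0.118 [[255.9 241.5]]
top 0.11 [[259.1 241.8]]
top 0.09 [[267.3 242.4]]
top -0.09 [[341.  248.6]]
top -0.11 [[349.2 249.3]]
top -0.118 [[352.5 249.5]]
scene 0.118 [[264.8 215.5]]
scene 0.11 [[267.1 217.1]]
scene 0.09 [[272.8 221.2]]
scene -0.09 [[328.3 260.9]]
scene -0.11 [[334.8 265.6]]
scene -0.118 [[337.5 267.5]]
```

View pics/s6c.png

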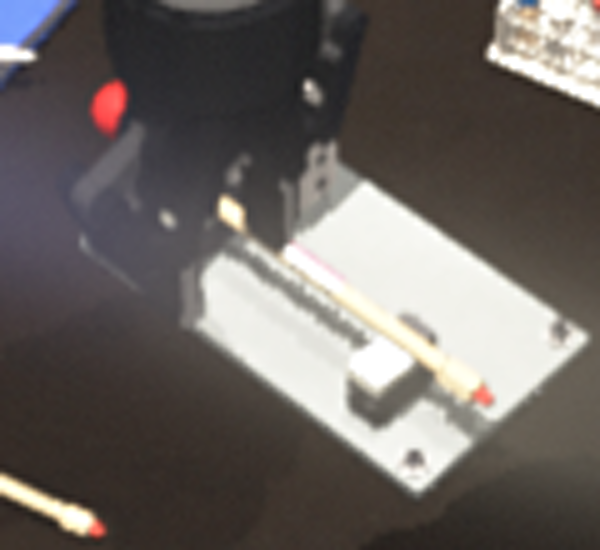

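View pics/t6c.png

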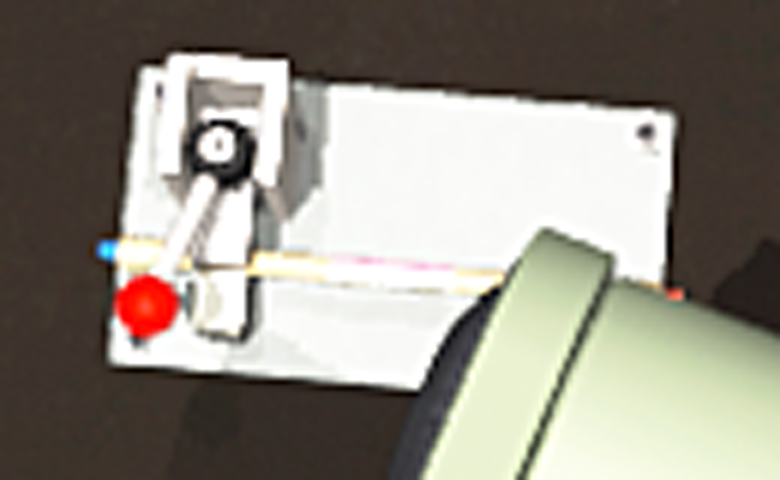

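```bash
python3 - <<'E'
from h import *
for z in(.110,.1135,.115):
    for n,uv in(("top",(263.94,250.49)),("scene",(263.25,209.25))):
        b=atz(n,uv,z);s=C(.036,.066,0);d=b-s;print(z,n,b.round(4),np.hypot(*d[:2]).round(4),(-CL[2]+np.arctan2(d[1],-d[0])*1+0).round(4), (np.arctan2(d[1],-d[0])+CL[2]).round(3))
print(C(.036,.066,0),CL)
E
```

```text
0.11 top [0.5522 0.0968 0.11  ] 0.0694 0.4531 0.313
0.11 scene [0.5547 0.0995 0.11  ] 0.0682 0.5035 0.364
0.1135 top [0.5516 0.0964 0.1135] 0.0698 0.4443 0.305
0.1135 scene [0.5523 0.0972 0.1135] 0.0694 0.459 0.319
0.115 top [0.5514 0.0962 0.115 ] 0.07 0.4406 0.301
0.115 scene [0.5513 0.0962 0.115 ] 0.07 0.4404 0.301
[0.61660116 0.07082875 0.        ] [ 0.57607925  0.00750439 -0.06990283  0.02232848  0.00107455  0.10289185
  0.30076362  0.11499014]
```

```bash
cat >> h.py <<'E'
def LP(ph,z): return C(.036-.07*np.cos(ph),.066+.07*np.sin(ph),z), q_of(CL[2]+np.pi/2-ph)
def tan(ph):
    a=CL[2]+np.pi/2-ph;return np.array([np.cos(a),np.sin(a),0])
def go(ph,z,speed=.06):
    p,q=LP(ph,z);bot.move_linear(p,speed=speed,rotation=q)
def actual():
    p=np.array(bot.read_position());d=p[:2]-C(.036,.066,0)[:2];return np.arctan2(d[1],-d[0])+CL[2],np.hypot(*d),p[2]
def F(ph):
    f=np.array(bot.read_ft_force());t=tan(ph);r=np.array([-t[1],t[0],0]);return np.array([-f@t,f@r,f[2]])  # resist(+), radial, z
E
python3 - <<'E'
from h import *
bot.set_gripper(.55,20)
p,q=LP(.305,.2);bot.move_pose(p,q)
p,q=LP(.305,.15);bot.move_linear(p,speed=.2)
print(bot.read_clock(),F(.305))
for n in("top","scene"): cv2.imwrite(f"pics/{n}7.png",bot.camera(n)[:,:,::-1])
im=cv2.imread("pics/scene7.png");cv2.imwrite("pics/s7c.png",cv2.resize(im[150:298,210:360],None,fx=4,fy=4,interpolation=cv2.INTER_CUBIC))
E
```

```text
19.3 [-0.24339556 -0.46050767  0.99231218]
```

View pics/s7c.png

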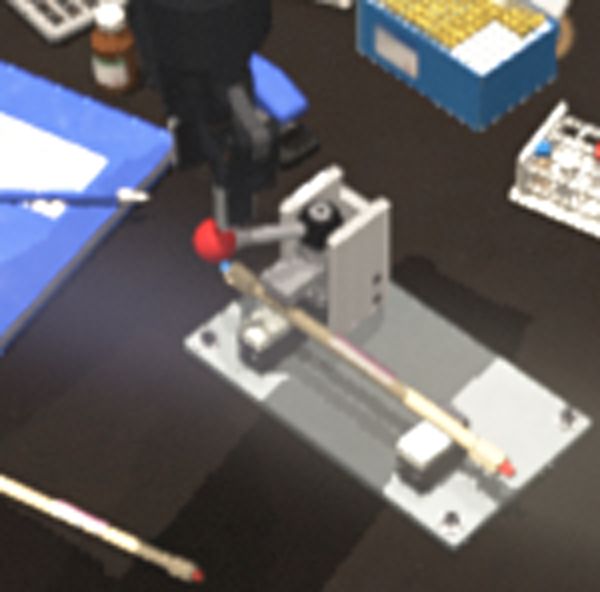

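```bash
python3 - <<'E'
from h import *
p,q=LP(.305,.099);print(bot.move_linear(p,speed=.12,until_force=10))
print(F(.305),bot.read_position())
bot.set_gripper(.36,20);print(bot.read_gripper_width(),F(.305).round(2))
z=.099;ph=.305
while ph<.66:
    ph+=.07;z-=.07*.00207;go(ph,z,.05);print(round(ph,3),np.round(actual(),4),F(ph).round(2))
print(bot.read_clock())
for n in("top","scene"): cv2.imwrite(f"pics/{n}8.png",bot.camera(n)[:,:,::-1])
im=cv2.imread("pics/scene8.png");cv2.imwrite("pics/s8c.png",cv2.resize(im[150:298,210:360],None,fx=4,fy=4,interpolation=cv2.INTER_CUBIC))
E
```

```text
False
[ 0.39406293 -0.90845862  0.42504082] [0.55199145 0.09650426 0.09969745]
0.35948983104993143 [-0.    0.36  0.83]
0.375 [0.3772 0.0699 0.099 ] [ 0.38 -0.05  1.22]
0.445 [0.4452 0.07   0.0987] [-0.51 -0.08  0.03]
0.515 [0.5139 0.0699 0.0986] [ 0.28 -0.03  0.49]
0.585 [0.5832 0.07   0.0984] [-0.16  0.03  0.2 ]
0.655 [0.6462 0.0702 0.0981] [0.18 0.71 1.56]
0.725 [0.6935 0.0701 0.0977] [ 5.42 -1.01  2.27]
21.7833
```

View pics/s8c.png

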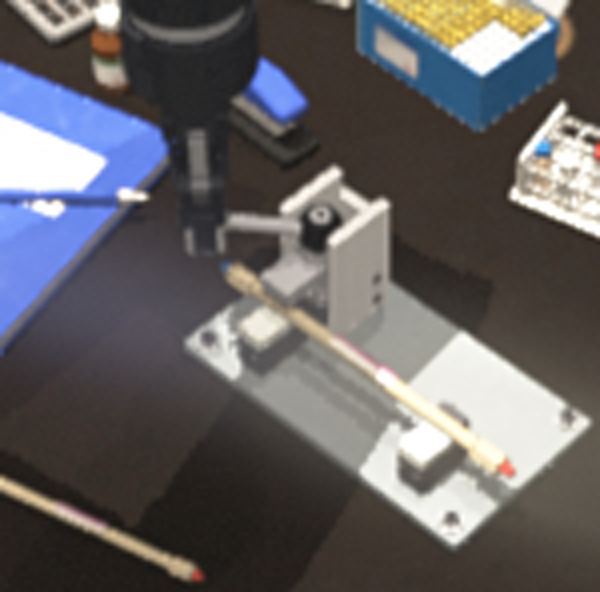

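```bash
python3 - <<'E'
from h import *
z=.0985;ph=.655
go(ph,z,.05);bot.wait(.05);print(np.round(actual(),4),F(ph).round(2))
bot.set_gripper(.2,20);print(bot.read_gripper_width(),np.round(actual(),4),F(ph).round(2))
for k in(1,2,3,4,5,6):
    go(ph,z+.001*k,.03);bot.wait(.05);print(k,np.round(actual(),4),F(ph).round(2))
print(bot.read_clock())
E
```

```text
[0.6507 0.0701 0.0985] [1.94 1.89 0.44]
0.27566301503416357 [0.6377 0.0706 0.0983] [5.72 1.62 2.72]
1 [0.6384 0.0703 0.0989] [ 5.25  0.41 -0.51]
2 [0.6387 0.07   0.0996] [ 5.04 -0.7  -3.67]
3 [0.6381 0.0697 0.1003] [ 3.64 -3.   -8.37]
4 [0.6367 0.0695 0.1009] [ 3.73 -3.2  -9.35]
5 [0.636  0.0693 0.1016] [  3.29  -4.89 -12.04]
6 [0.6345 0.0691 0.1023] [  3.29  -5.88 -15.1 ]
24.2083
```

```bash
python3 - <<'E'
from h import *
z=.0985
for ph in(.635,.62,.605):
    go(ph,z+.006,.03);bot.wait(.1);print(ph,np.round(actual(),4),F(ph).round(2),bot.read_moment().round(3))
print(bot.read_gripper_width(),bot.read_clock())
for n in("top","scene"): cv2.imwrite(f"pics/{n}9.png",bot.camera(n)[:,:,::-1])
im=cv2.imread("pics/scene9.png");cv2.imwrite("pics/s9c.png",cv2.resize(im[150:298,210:360],None,fx=4,fy=4,interpolation=cv2.INTER_CUBIC))
im=cv2.imread("pics/top9.png");cv2.imwrite("pics/t9c.png",cv2.resize(im[200:280,230:350],None,fx=6,fy=6,interpolation=cv2.INTER_CUBIC))
E
```

```text
0.635 [0.6337 0.07   0.1045] [ 2.94 -1.29 -3.9 ] [-0.761  0.295 -0.292]
0.62 [0.6206 0.0699 0.1047] [ 2.91 -0.81 -4.37] [-0.766  0.265 -0.22 ]
0.605 [0.6052 0.0699 0.1045] [ 3.23 -1.52 -3.15] [-0.764  0.239 -0.229]
0.27171760926095584 25.2583
```

View pics/s9c.png

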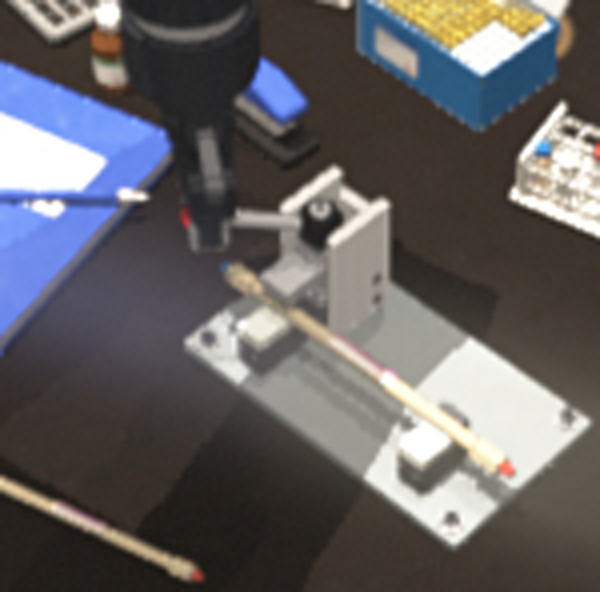

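View pics/t9c.png

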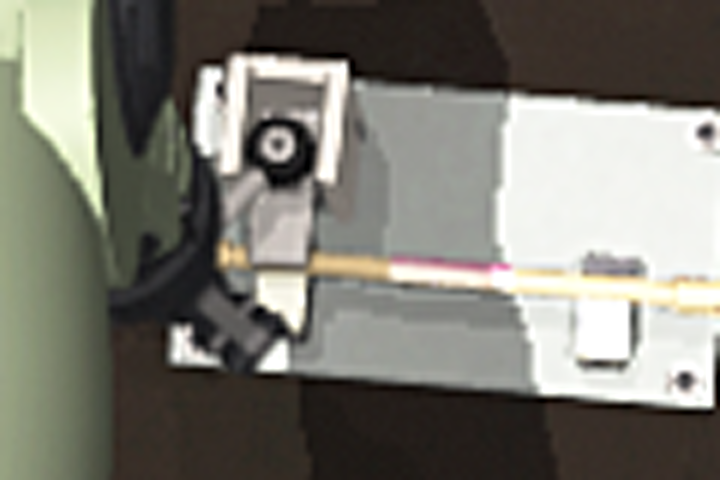

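```bash
python3 - <<'E'
from h import *
z=.1045;ph=.605
for ph in(.45,.3,.15,0,-.15,-.3,-.45,-.58,-.66):
    go(ph,z,.09);print(ph,np.round(actual(),4),F(ph).round(2))
bot.wait(.05);print(np.round(actual(),4),F(ph).round(2))
print(bot.read_gripper_width(),bot.read_clock())
E
```

```text
0.45 [0.4638 0.0698 0.1048] [ 0.26 -0.17 -4.24]
0.3 [0.3123 0.0696 0.1048] [-0.18  0.25 -3.66]
0.15 [0.1605 0.0694 0.1048] [-0.75 -0.85 -3.89]
0 [0.0091 0.0692 0.1048] [-0.28 -3.08 -3.46]
-0.15 [-0.1423  0.069   0.1048] [ 0.48 -4.25 -4.24]
-0.3 [-0.2939  0.0689  0.1048] [-0.08 -5.67 -3.6 ]
-0.45 [-0.4442  0.0687  0.1048] [ 1.32 -5.61 -4.89]
-0.58 [-0.5742  0.0685  0.1048] [ 1.   -5.44 -4.07]
-0.66 [-0.6538  0.0684  0.1048] [ 1.2  -6.32 -3.87]
[-0.6535  0.0684  0.1048] [ 1.04 -6.12 -4.38]
0.27354498223195156 28.05
```

```bash
sed -i 's/C(.036-.07\*np.cos(ph),.066+.07/C(.037-.07*np.cos(ph),.0673+.07/; s/C(.036,.066,0)\[/C(.037,.0673,0)[/' h.py; python3 - <<'E'
from h import *
a=actual();print(np.round(a,4));ph=-.655
go(ph,.1045);go(ph,.099,.04);bot.wait(.05);print(np.round(actual(),4),F(ph).round(2))
bot.set_gripper(.36);print(np.round(actual(),4),F(ph).round(2))
z=.099
while ph<.72:
    ph=min(ph+.1,.72);z-=.1*.0019;go(ph,z,.06);f=F(ph);print(round(ph,3),np.round(actual(),4),f.round(2))
    if f[0]>9: break
print(bot.read_clock())
E
```

```text
[-0.6595  0.0699  0.1048]
[-0.6577  0.07    0.0992] [ 2.16 -1.59 -0.66]
[-0.6456  0.0707  0.0987] [ 0.72  1.35 -0.69]
-0.555 [-0.575   0.07    0.0991] [ 5.8 -0.7 -1.1]
-0.455 [-0.4874  0.0698  0.099 ] [ 7.26  0.35 -1.19]
-0.355 [-0.3886  0.0699  0.0987] [ 7.74  0.02 -0.47]
-0.255 [-0.2882  0.07    0.0984] [ 7.98 -1.08  0.62]
-0.155 [-0.1881  0.0702  0.0981] [7.67 0.28 0.13]
-0.055 [-0.0887  0.0704  0.0978] [ 7.66 -0.32  0.61]
0.045 [0.011  0.0705 0.0975] [ 7.54 -0.89 -0.  ]
0.145 [0.1097 0.0706 0.0972] [ 7.84 -0.21  1.29]
0.245 [0.2081 0.0707 0.0969] [ 6.94 -0.36  0.87]
0.345 [0.3067 0.0708 0.0966] [ 7.08 -1.23  1.89]
0.445 [0.4043 0.0709 0.0963] [ 6.63 -0.34  2.47]
0.545 [0.5022 0.071  0.096 ] [ 7.29 -0.61  2.39]
0.645 [0.5993 0.071  0.0957] [7.2  0.35 2.89]
0.72 [0.6717 0.0711 0.0955] [ 7.74 -0.17  2.83]
32.5917
```

```bash
python3 - <<'E'
from h import *
z=.0957;ph=.62
go(ph,z,.06);bot.wait(.05);print(np.round(actual(),4),F(ph).round(2))
bot.set_gripper(.2,20);a=actual();f=F(ph);print(bot.read_gripper_width(),np.round(a,4),f.round(2))
ph=a[0]-f[0]*0; 
for k in range(4):
    if abs(f[0])<1.2: break
    ph=ph-f[0]*.004 if k else a[0]
    go(ph,z,.03);bot.wait(.05);f=F(ph);print(round(ph,4),np.round(actual(),4),f.round(2))
for k in(2,4,6.2):
    go(ph,z+.001*k,.03);bot.wait(.05);print(k,np.round(actual(),4),F(ph).round(2))
np.save("ph.npy",ph);print(bot.read_clock())
E
```

```text
[0.6152 0.0706 0.0955] [ 1.22  2.03 -0.4 ]
0.26984288559108577 [0.6026 0.071  0.0954] [4.93 1.75 3.07]
0.6026 [0.5906 0.0709 0.0955] [5.04 3.21 3.03]
0.5825 [0.576  0.0708 0.0955] [3.23 2.91 2.8 ]
0.5696 [0.5657 0.0708 0.0956] [3.23 3.45 2.09]
0.5566 [0.5537 0.0708 0.0956] [2.37 4.11 2.53]
2 [0.5523 0.0702 0.0971] [ 3.21  0.67 -3.68]
4 [0.5532 0.0701 0.0995] [ 3.28  2.34 -4.9 ]
6.2 [0.5552 0.0701 0.1019] [ 3.41  0.02 -3.96]
35.2333
```

```bash
python3 - <<'E'
from h import *
z=.1019;ph=float(np.load("ph.npy"))
for ph in(.4,.2,0,-.2,-.4,-.55,-.66):
    go(ph,z,.12)
print(np.round(actual(),4),F(ph).round(2),bot.read_clock())
ph=-.66
go(ph,.0958,.05);bot.wait(.05);print(np.round(actual(),4),F(ph).round(2))
bot.set_gripper(.36);print(np.round(actual(),4),F(ph).round(2))
z=.0958;fine=False;last=0
while ph<.72:
    s=.035 if fine else .08
    ph=min(ph+s,.72);z-=s*.0019;go(ph,z,.05 if not fine else .03)
    if fine: bot.wait(.03)
    f=F(ph);print(round(ph,3),np.round(actual(),4),f.round(2))
    if f[0]>8.8: fine=True
    if f[0]>11.6:
        bot.wait(.05);f=F(ph);print("re",f.round(2))
        if f[0]>11.4: break
print(bot.read_clock())
E
```

```text
[-0.6554  0.0696  0.1019] [-0.79  0.07 -3.99] 37.5
[-0.6641  0.0701  0.0963] [-0.1   3.65  2.54]
[-0.6636  0.0691  0.0961] [-0.02  0.73  0.  ]
-0.58 [-0.5988  0.0691  0.0962] [ 4.76 -1.47 -0.87]
-0.5 [-0.5298  0.0689  0.0961] [ 6.26 -0.91 -0.3 ]
-0.42 [-0.4517  0.0689  0.0959] [ 7.41 -1.14  0.19]
-0.34 [-0.371   0.069   0.0957] [ 7.68 -1.61 -0.15]
-0.26 [-0.2899  0.0691  0.0955] [ 7.67 -1.36  0.12]
-0.18 [-0.2088  0.0693  0.0952] [ 8.3  -0.91  0.88]
-0.1 [-0.1284  0.0694  0.095 ] [ 7.47 -2.17  1.26]
-0.02 [-0.0479  0.0696  0.0947] [ 7.05 -1.5   1.17]
0.06 [0.0321 0.0697 0.0945] [ 7.7  -1.2   1.63]
0.14 [0.1112 0.0698 0.0943] [ 6.96 -0.56  1.4 ]
0.22 [0.1878 0.0698 0.0941] [ 6.98 -1.68  2.2 ]
0.3 [0.2609 0.0698 0.0938] [ 8.72 -2.05  3.38]
0.38 [0.3331 0.0697 0.0936] [ 9.81 -3.19  3.23]
0.415 [0.3618 0.0697 0.0935] [10.71 -3.48  3.  ]
0.45 [0.3919 0.0697 0.0934] [11.5  -4.04  3.58]
0.485 [0.4232 0.0697 0.0933] [12.06 -3.93  4.14]
re [12.93 -3.61  4.43]
42.325
```

```bash
python3 - <<'E'
from h import *
a=actual();z=a[2]
go(a[0]-.025,z,.04);bot.wait(.1);print(np.round(actual(),4),F(a[0]).round(2))
bot.set_gripper(.6);print(np.round(actual(),4),F(a[0]).round(2))
p,q=LP(a[0]-.025,.18);bot.move_linear(p,speed=.15);print(F(a[0]).round(2))
bot.move_pose([.35,-.25,.3],q_of(CL[2]))
for n in("top","scene"): cv2.imwrite(f"pics/{n}10.png",bot.camera(n)[:,:,::-1])
im=cv2.imread("pics/scene10.png");cv2.imwrite("pics/s10c.png",cv2.resize(im[188:298,240:360],None,fx=5,fy=5,interpolation=cv2.INTER_CUBIC))
im=cv2.imread("pics/top10.png");cv2.imwrite("pics/t10c.png",cv2.resize(im[200:280,240:370],None,fx=6,fy=6,interpolation=cv2.INTER_CUBIC))
print(bot.read_clock(),bot.read_ft_force())
E
```

```text
[0.375  0.0703 0.0931] [ 5.13 -1.23  2.25]
[0.4041 0.0703 0.0932] [-0.72  0.57 -0.13]
[ 0.22 -0.77  0.5 ]
45.45 [-0.57655512 -0.94335455  0.1339009 ]
```

View pics/s10c.png

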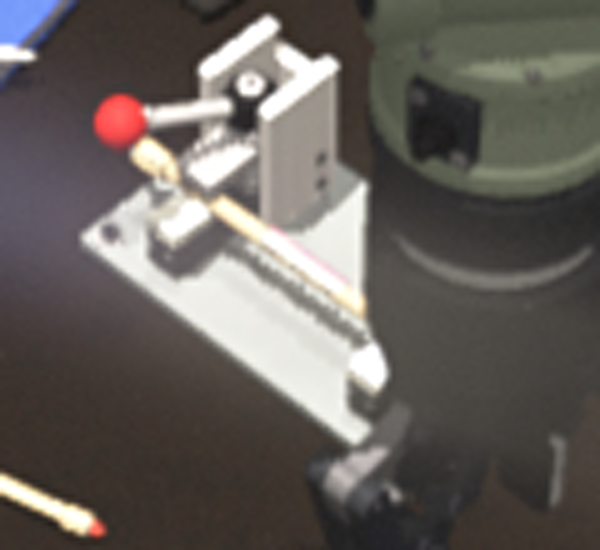

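View pics/t10c.png

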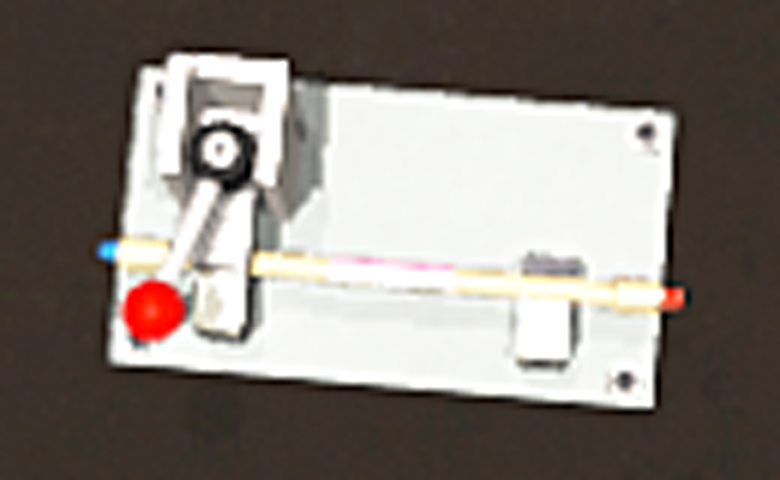

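View pics/top10.png

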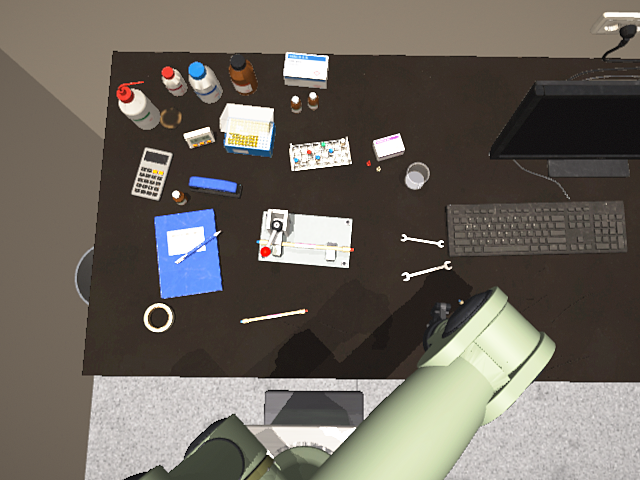

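```bash
python3 - <<'E'
from h import *
im=cv2.imread("pics/top10.png").astype(int);m=((im[:,:,2]>110)&(im[:,:,1]<70)&(im[:,:,0]<70)).astype(np.uint8)
k,l,st,ce=cv2.connectedComponentsWithStats(m)
uv=[ce[i] for i in range(1,k) if 255<ce[i][0]<275 and 240<ce[i][1]<262][0]
im=cv2.imread("pics/scene10.png").astype(int);m=((im[:,:,2]>90)&(im[:,:,1]<75)&(im[:,:,0]<75)).astype(np.uint8)
k,l,st,ce=cv2.connectedComponentsWithStats(m);uvs=[(ce[i],st[i]) for i in range(1,k) if 255<ce[i][0]<275 and 200<ce[i][1]<225];print(uv,uvs)
b=tri({"top":uv,"scene":(np.array([119,120])+.5)/5-.5+[240,188]});s=C(.037,.0673,0);d=b-s
print(b,np.arctan2(d[1],-d[0])+CL[2],np.hypot(*d[:2]))
t=lambda x,y:(np.array([x,y])+.5)/6-.5+[240,200]
e=[atz("top",t(98,250),.046),atz("top",t(685,296),.046)]
c,sn=np.cos(CL[2]),np.sin(CL[2])
for p in e+[sum(e)/2]:
    d=p[:2]-CL[:2];print(c*d[0]+sn*d[1],-sn*d[0]+c*d[1])
E
```

```text
[265.10958904 251.30136986] [(array([262.45, 208.25]), array([258, 206,  11,   8,  20], dtype=int32)), (array([264.4 , 215.04]), array([259, 211,  10,   8,  25], dtype=int32))]
[0.55011808 0.09441974 0.10929811] 0.24971777762964475 0.07117617708796686
0.0006212706746162866 0.11793163521381995
0.0017658467067097096 -0.12084064305628554
0.0011935586906629983 -0.0014545039212328062
```

```bash
python3 -c "
from cell import bot
print(bot.read_clock());print(bot.close_job())"
```

```text
45.45
the job is handed in; nothing more can be done
None
```

The column is clamped across both saddles and the job is handed in, at 45.5 s of the 72 s allowed.

**Seating:** I pushed the largest column back until about 7 N of resistance built up at the fences, within 0.5 mm of the seat position I had estimated. I then lowered it onto the seats and let go.

**Clamping:** The lever started on top of the serrations, so the first swing was mostly free running. Two lift-back, drop and swing cycles followed. The nut ran at about 7.5 N and rose to about 12.9 N at the ball, where I stopped.

**Last checks:**
- **Position:** the last top picture puts the column's middle 1.2 mm across and 1.5 mm along from the seat point, with a tilt of about 0.005 rad. Camera accuracy is about 2 mm, and I took its height as given.
- **Bystanders:** the larger spanner, beaker and small brown bottle look unmoved.
- **Robot:** it is clear of everything.

**Not confirmed or disagreeing:**
- **Clamping force:** I could not measure the strap force directly. I estimate about 14 N, after the lever appeared to spring back about 0.1 rad, which is the limit the task gives. I did not re-tighten to confirm it.
- **Force readings:** the running readings, mostly 7 to 8 N, sat slightly above the stated 4 to 7 N, so the final reading may be a little high too.
- **First contact:** on the first approach the column touched the front edge of the seats early, with about 7.6 N upwards. I raised it and carried on.

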